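Spin the index wheel and brake it on its mark

ROBOT

A 7-joint arm with a two-finger parallel gripper is mounted at the origin on a cart in front of the work surface, level with it; the furniture and walls round the work are solid. World frame = base frame: x ahead of the robot, y to its left, z up, the work surface at z = 0. Lengths are in m, angles in rad, forces in N, time in s.
With the tool pointing down it reaches from about 0.4 to 0.85 m from the base axis. Payload 10.4 kg.
Tool frame: the origin (TCP) lies midway between the tips of the shut fingers; the grasp point (between the pads) lies 19 mm behind it (ctrl.pinch_z is the distance from the TCP to the grasp point, in m); z points along the fingers, y is the direction in which the jaws open and shut (so a half turn about z gives the same grasp; the last joint's range is limited). The gripper opens to 87 mm and grips with 3 to 60 N. Pads are 19 mm wide; open, the fingers measure 117 mm over their backs; the gripper's body (75 mm by 190 mm) begins 51 mm behind the grasp point.
Start: joints at [-1.245, 0.332, -0.065, 1.46, 0.022, 1.35, -0.088], TCP at [0.214, 0.587, 0.223] pointing down, gripper open.
Joint ranges: [-2.6, 2.6], [-0.5, 2.12], [-1.47, 1.34], [0.16, 2.42], [-1.27, 4.41], [0.06, 2.06], [-2.6, 2.6]. Speed limits (rad/s): [2.22, 2.22, 2.79, 2.79, 3.14, 3.14, 3.14].

INTERFACE

Orientations are given as a rotation vector (axis times angle).
In Python, from rig import ctrl, snapshot, workorder gives the robot as it stands. The module is installed in compiled form; this text tells all that it offers.
- The arm moves only by the tool arm_command, never from a script. Its argument "commands" is a list of rows, each a list of 3 entries, a list of its own where there are three numbers: the finger opening in m, from 0 to 0.087, then the shift along the tool's x, y, z in m, then the turn, a rotation vector about the tool's x, y, z in degrees. A call has 1 to 8 rows; each row is the pose to reach, as a shift and turn from the pose commanded when the call began, along the tool's axes at that moment; what a row does not reach only later rows make up. A row lasts 1/12 s, in which the tool goes at most 41.7 mm and 7.16 degrees, less where a joint would pass 70% of its speed; a pose out of reach is approached as far as the arm can. A call with a gripper value outside its range is refused whole. The fingers move at their own pace and stop on an object; "newtons" is the grip in N (left out, the last holds). Time passes only in rows, so rows that repeat a pose let the fingers close. It gives the time, the measured TCP pose, the force and the opening at its end, in the units of the state.
- ctrl.get_obs(): the state, without advancing time (a new reading comes with each control period).
- snapshot(name): name is "side" or "top"; returns a dict with "image" (400x640x3 uint8, red, green, blue), "K" (3x3 intrinsics, pixels), "rvec" (rotation vector, rad) and "tvec" (3), from world to camera coordinates, as OpenCV has them. Camera axes: x right, y down, z forward; pixel columns grow to the right and rows downward; lengths in m; the calibration is good to about 2 mm. A picture is of the moment at which its call begins. There is no depth.
- workorder.hand_in(): hands the job in, once; it reports no verdict.
The state is a dict: "time": time; "joints": joint angles; "qvel": joint speeds; "tau": joint torques, N m; "ee_pos": TCP position; "eef_rot": TCP orientation; "contact_force": force on the tool from outside, world axes, zero at the start; "ft_torque": the same for the moment, N m; "grip_width": finger opening in m.
Only numpy, scipy, OpenCV 4.12 (cv2) and the standard library are available. Lean on these libraries where they do the work, as an engineer would, in place of code of your own. Each camera call takes 0.05 s, during which the arm holds its last target.

TASK

Check that the index wheel runs freely: with a fingertip, flick it counter-clockwise (seen from above, the way its blue arrow points) by one of its black posts, take the finger away and let the red mark run past the white block at least once. Then, on the next or a later time round, brake the wheel with a fingertip as the mark comes up, so that it stops with the red mark facing the white block; once the mark has gone by the first time, touch the wheel for nothing but this braking near the block. Finish with the fingertip still resting on the wheel, holding it there; lift nothing, and leave the things around it where they are.

Things in the scene. Friction and masses are not known exactly. Their poses are not given: they have to be found in the camera images.
- wheel (a joint): Angle of the wheel; grows counter-clockwise seen from above and counts on beyond a turn. The mark faces the white block at 0, 6.283, 12.566 and so on; the start is 1.0 to 4.4, so the first pass is at 6.283. Left alone the wheel (0.6 kg) loses about 1.3 to 2.6 rad/s of speed per turn, so flick it to 5 rad/s or so. A fingertip pressed on its face stops it at once; it is rigid, so press slowly.
- hub (a point): Centre of the wheel, a flat aluminium disc 200 mm across and 8 mm thick, on an upright axis in a fixed stand; the point is on the axis at the top face, 30 mm above the desk. A hub cap of 16 mm radius stands 8 mm higher. The face is bare from 65 to 100 mm from the axis, apart from flush marks.
- mark (a point): middle of the red mark, a flush radial stripe 30 mm long and 8 mm wide at the wheel's rim; the point lies on the top face 90 mm from the axis and turns with the wheel
- index (a point): Where the mark should stop: fixed point level with the wheel's face, 90 mm from the axis, in line with the white block (24 mm radially, 44 mm wide, top 30 mm above the desk, 105 to 129 mm from the axis). Stopped right: the mark's whole width lies within the block's width (mark's middle within 18 mm of this point).
- post0 (a point): upright black finger post on the wheel, 12 mm thick (15 mm at its head), from the wheel's face 30 mm to 60 mm above the desk; the point is on the post's axis at 45 mm height, 50 mm from the hub axis; opposite the red mark
- post1 (a point): upright black finger post on the wheel, 12 mm thick (15 mm at its head), from the wheel's face 30 mm to 60 mm above the desk; the point is on the post's axis at 45 mm height, 50 mm from the hub axis
- post2 (a point): upright black finger post on the wheel, 12 mm thick (15 mm at its head), from the wheel's face 30 mm to 60 mm above the desk; the point is on the post's axis at 45 mm height, 50 mm from the hub axis
- tape_1: bystander, loose: roll of black tape; origin under its middle; not to be moved
- pen_1: bystander, loose: red and white marker pen; origin under its middle; not to be moved
- flux_syringe: bystander, loose: amber flux syringe; origin under its middle; not to be moved
- loupe: bystander, loose: black loupe; origin under its middle; not to be moved
- wick_reel: bystander, loose: white reel of desoldering wick; origin under its middle; not to be moved

How it is judged:
By the outcome, as a careful person would: the job done as asked, in the order asked, and still so for the second after the job is handed in, while the arm keeps its last pose, push and grip.
It also fails if it takes over 40 s, if anything falls off the work surface, if the arm or the gripper's body presses on something with over 40 N, if the wrist force passes 120 N, or if a joint passes its speed limit or range.

## Working session

There is one attempt and no reset: what is moved stays moved. The work goes in short steps, Python scripts to look and compute and a tool call to move; the robot and the scene stay as the last step left them, time stands still between calls to the robot, and variables do not carry over. Pictures are saved under pics/ and viewed, and the job is handed in when it is done.

Besides the shell and the picture viewer there is one more tool, called by a JSON object that holds its "fn" and its "kwargs". arm_command: Moves the arm, as the interface text tells. Its arguments: {"type":"object","properties":{"commands":{"type":"array"},"newtons":{"type":"number"}},"required":["commands"]}

```bash
mkdir -p pics; ls
python3 - <<'E'
from rig import ctrl, snapshot, workorder
import cv2,pickle,numpy as np
for n in ("top","side"):
    s=snapshot(n); pickle.dump(s,open(f"{n}0.pkl","wb"))
    cv2.imwrite(f"pics/{n}0.png",s["image"][:,:,::-1])
    R=cv2.Rodrigues(s["rvec"])[0]; print(n,s["K"].tolist(),(-R.T@np.ravel(s["tvec"])).tolist(),R.tolist())
o=ctrl.get_obs(); print({k:np.round(v,4).tolist() for k,v in o.items()},ctrl.pinch_z)
E
```

```text
pics
top [[478.09925704661066, 0.0, 309.6564019315271], [0.0, 478.09925704661066, 201.10600079341538], [0.0, 0.0, 1.0]] [0.3935386211985746, 0.002040455466461712, 1.1796527866936628] [[0.009290277575574657, -0.999923558050466, 0.008158970416953452], [-0.9952332191538813, -0.010038225477678853, -0.09700553346001148], [0.09708001975262931, -0.007218870060835651, -0.9952503994874224]]
side [[461.84392638479505, 0.0, 316.819021551353], [0.0, 461.84392638479505, 195.83824712479688], [0.0, 0.0, 1.0]] [0.208749273374615, -0.9302296402619867, 0.6030959678735353] [[0.9585507839768311, -0.2844078186210286, 0.01710518180643071], [-0.1226218178190144, -0.46597802906273145, -0.8762581618596046], [0.25718531126828253, 0.8378404795293914, -0.4815382087953108]]
{'time': 0.1, 'joints': [-1.2446, 0.3328, -0.0647, 1.4608, 0.0216, 1.3499, -0.0885], 'qvel': [0.0002, -0.0018, -0.0011, -0.0039, -0.0018, 0.0011, 0.0006], 'tau': [0.0016, -62.4542, 0.0248, -39.0713, -0.0613, 0.0365, 0.0], 'ee_pos': [0.2135, 0.5871, 0.2218], 'eef_rot': [-0.545, -3.0938, 0.002], 'contact_force': [-0.2069, 0.6027, 0.1195], 'ft_torque': [-0.0493, -0.0373, 0.0177], 'grip_width': 0.0868} 0.0187
```

View pics/top0.png

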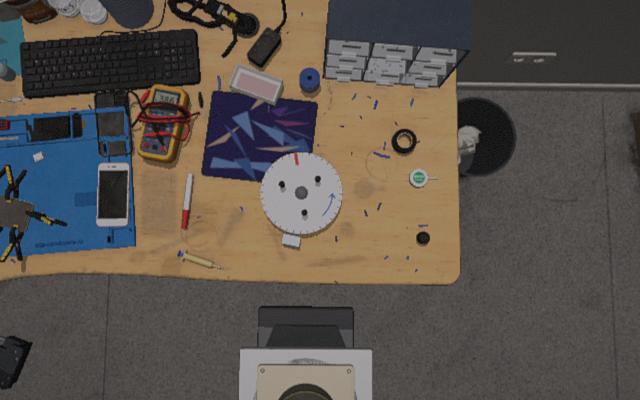

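View pics/side0.png

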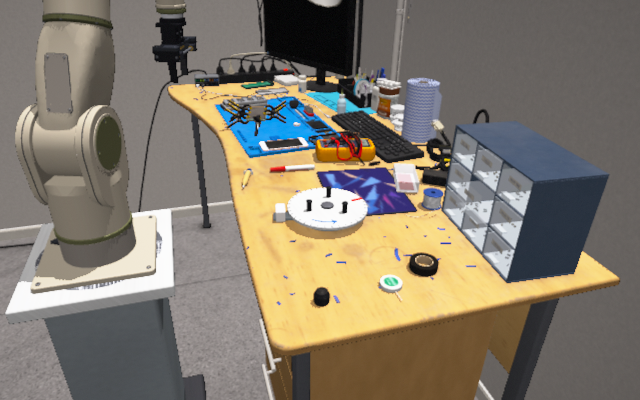

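```bash
cat > h.py <<'E'
import cv2,numpy as np,pickle
def ray(s,u,v,z):
    R=cv2.Rodrigues(s["rvec"])[0]; c=-R.T@np.ravel(s["tvec"])
    d=R.T@np.linalg.inv(s["K"])@np.array([u,v,1.]); return c+d*(z-c[2])/d[2]
def proj(s,P): return cv2.projectPoints(np.array(P,float).reshape(-1,3),s["rvec"],s["tvec"],s["K"],None)[0].reshape(-1,2)
def crop(s,u,v,w,h,k,fn):
    im=s["image"][v:v+h,u:u+w,::-1]; cv2.imwrite(fn,cv2.resize(im,None,fx=k,fy=k,interpolation=cv2.INTER_CUBIC))
E
python3 - <<'E'
from h import *
s=pickle.load(open("top0.pkl","rb")); crop(s,250,140,105,115,5,"pics/t1.png")
s=pickle.load(open("side0.pkl","rb")); crop(s,265,170,120,80,6,"pics/s1.png")
E
```

```text
(no output)
```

View pics/t1.png

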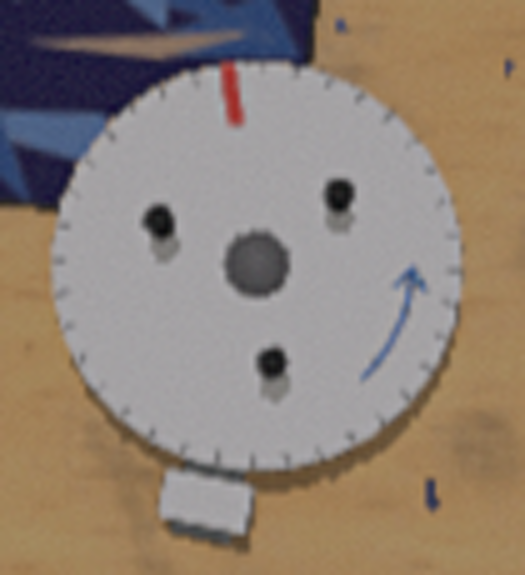

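View pics/s1.png

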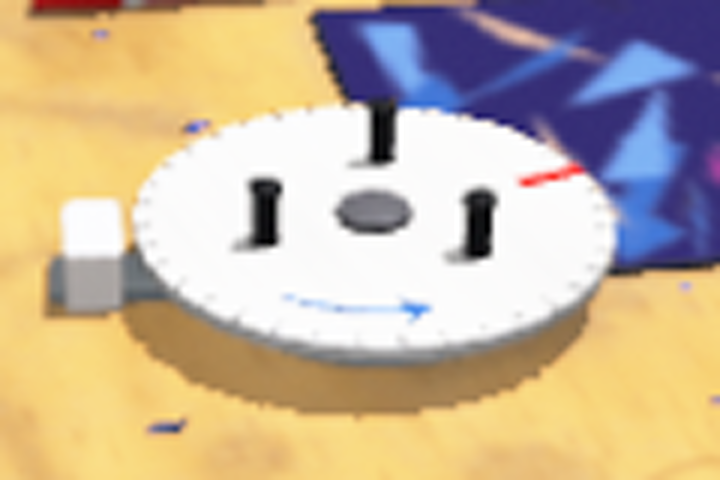

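Run:
```python
from h import *
from scipy.optimize import least_squares
s=pickle.load(open("top0.pkl","rb")); s2=pickle.load(open("side0.pkl","rb"))
t=lambda x,y:(250+(x-2)/5,140+(y-2)/5)
g=lambda x,y:(265+(x-2.5)/6,170+(y-2.5)/6)
print("hubcap top",ray(s,*t(257,264),.038), "side",ray(s2,*g(374,208),.038))
L=[ray(s,*t(*p),.03)[:2] for p in [(52,266),(462,266),(257,61),(257,470)]]
print("disc",(L[0]+L[1])/2,(L[2]+L[3])/2,np.linalg.norm(L[0]-L[1]),np.linalg.norm(L[2]-L[3]))
for n,p in dict(m_out=(230,64),m_in=(237,125)).items(): print(n,ray(s,*t(*p),.03))
for p in [(160,216),(340,190),(272,358)]: print("posthead",ray(s,*t(*p),.06))
for p in [(382,103),(265,184),(481,196)]: print("posthead side",ray(s2,*g(*p),.06))
print("block",ray(s,*t(206,502),.03), "side", ray(s2,*g(92,228),.03))
print("marks side",ray(s2,*g(582,170),.03),ray(s2,*g(520,184),.03))
for n,p in dict(tape=(404,141),wick=(419,178),loupe=(423,238),syr=(200,260),pen=(187,200),reel=(310,79),monitor=(300,192)).items(): print(n,ray(s,*p,.0))
```

```text
hubcap top [0.52570992 0.01475772 0.038     ] side [0.52238404 0.00545342 0.038     ]
disc [0.52566262 0.01476623] [0.52673734 0.01484795] 0.19840466025233242 0.1992407687846917
m_out [0.62472185 0.02910433 0.03      ]
m_in [0.59463041 0.02533223 0.03      ]
posthead [0.54550374 0.06055522 0.06      ]
posthead [ 0.55878868 -0.02434589  0.06      ]
posthead [0.47880731 0.00697902 0.06      ]
posthead side [0.54046094 0.0531991  0.06      ]
posthead side [ 0.47383059 -0.00142098  0.06      ]
posthead side [ 0.55428616 -0.03272385  0.06      ]
block [0.41158325 0.03801706 0.03      ] side [0.41008211 0.03256892 0.03      ]
marks side [0.62278575 0.02706761 0.03      ] [0.59282983 0.02234681 0.03      ]
tape [ 0.66281583 -0.24228379  0.        ]
wick [ 0.56929199 -0.27884977  0.        ]
loupe [ 0.42003862 -0.28679789  0.        ]
syr [0.36121769 0.26026696 0.        ]
pen [0.50829423 0.29701875 0.        ]
reel [ 0.8205221  -0.00449159  0.        ]
monitor [0.5310836 0.017675  0.       ]
```

```bash
cat >> h.py <<'E'
from scipy.spatial.transform import Rotation as Ro
def go(o,tgt):
    R=Ro.from_rotvec(o["eef_rot"]).as_matrix()
    d=R.T@(np.array(tgt)-o["ee_pos"])
    Rt=np.array([[-1,0,0],[0,1,0],[0,0,-1.]])
    print("t",o["time"],"pos",np.round(o["ee_pos"],4),"shift",np.round(d,4),"turn",np.round(np.degrees(Ro.from_matrix(R.T@Rt).as_rotvec()),2),"F",np.round(o["contact_force"],1),"w",o["grip_width"])
E
python3 - <<'E'
from h import *
from rig import ctrl
o=ctrl.get_obs(); go(o,(0.445,0.032,0.15)); print(Ro.from_rotvec(o["eef_rot"]).as_matrix().round(3))
E
```

```text
t 0.1 pos [0.2135 0.5871 0.2218] shift [-0.4073 -0.4424  0.0724] turn [-7.000e-02 -1.000e-02 -1.998e+01] F [-0.2  0.6  0.1] w 0.08681543668430468
[[-0.94   0.342 -0.   ]
 [ 0.342  0.94  -0.001]
 [-0.    -0.001 -1.   ]]
```

{"fn": "arm_command", "kwargs": {"commands": [[0,[-0.01,-0.011,0],[0,0,-1]],[0,[-0.032,-0.035,0],[0,0,-3]],[0,[-0.057,-0.062,0],[0,0,-5]],[0,[-0.083,-0.09,0],[0,0,-8]],[0,[-0.109,-0.118,0],[0,0,-11]],[0,[-0.135,-0.146,0],[0,0,-14]],[0,[-0.161,-0.174,0],[0,0,-17]],[0,[-0.187,-0.202,0],[0,0,-20]]], "newtons": 10}}

```text
time: 0.77
ee_pos: [0.3205, 0.3316, 0.2223]
eef_rot: [0.004, -3.141, 0.0]
contact_force: [1.1, 0.1, -0.2]
grip_width: 0.0413
```

Run:
```python
from h import *
from rig import ctrl
o=ctrl.get_obs(); go(o,(0.445,0.032,0.15)); print(o["joints"])
```

```text
t 0.7667 pos [0.3205 0.3316 0.2223] shift [-0.1236 -0.3     0.0723] turn [-0.01 -0.02  0.16] F [ 1.1  0.1 -0.2] w 0.04127931485342379
[-9.60857302e-01 -3.13746912e-02  5.83295256e-02  1.87567188e+00
  1.66480436e-03  1.29753795e+00  6.70633867e-01]
```

{"fn": "arm_command", "kwargs": {"commands": [[0,[-0.013,-0.032,0.0],[0,0,0]],[0,[-0.028,-0.068,0.0],[0,0,0]],[0,[-0.043,-0.104,0.0],[0,0,0]],[0,[-0.058,-0.14,0.01],[0,0,0]],[0,[-0.073,-0.176,0.02],[0,0,0]],[0,[-0.088,-0.212,0.03],[0,0,0]],[0,[-0.103,-0.247,0.045],[0,0,0]],[0,[-0.116,-0.278,0.06],[0,0,0]]]}}

```text
time: 1.43
ee_pos: [0.4369, 0.0532, 0.1622]
eef_rot: [0.001, 3.141, 0.001]
contact_force: [0.8, -0.0, -0.1]
grip_width: 0.0007
```

{"fn": "arm_command", "kwargs": {"commands": [[0,[-0.007,-0.018,0.01],[0,0,0]],[0,[-0.008,-0.023,0.012],[0,0,0]],[0,[-0.008,-0.023,0.012],[0,0,0]]]}}

```text
time: 1.68
ee_pos: [0.4439, 0.0314, 0.1498]
eef_rot: [-0.004, -3.14, 0.001]
contact_force: [0.0, 0.4, -0.9]
grip_width: 0.0008
```

Run:
```python
from h import *
from rig import ctrl,snapshot
o=ctrl.get_obs(); go(o,(0.445,0.032,0.15)); print(o["joints"])
for n in ("top","side"):
    s=snapshot(n); pickle.dump(s,open(f"{n}1.pkl","wb")); cv2.imwrite(f"pics/{n}1.png",s["image"][:,:,::-1])
    print(n,proj(s,[o["ee_pos"],[.526,.0145,.03]]))
crop(s,230,100,160,140,5,"pics/s2.png")
```

```text
t 1.6833 pos [0.4439 0.0314 0.1498] shift [-0.0011  0.0006 -0.0002] turn [-0.04 -0.1  -0.14] F [ 0.   0.4 -0.9] w 0.0008080111776464977
[-0.64056649 -0.02952677  0.46510014  2.02795565  0.01491658  1.14181788
  1.38641022]
top [[292.35062827 224.07235973]
 [301.14042832 192.66259898]]
side [[293.04821071 161.88056846]
 [327.11201647 205.10448654]]
```

View pics/top1.png

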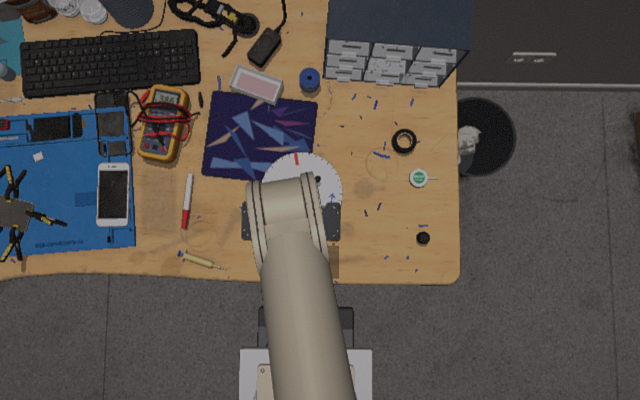

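View pics/s2.png

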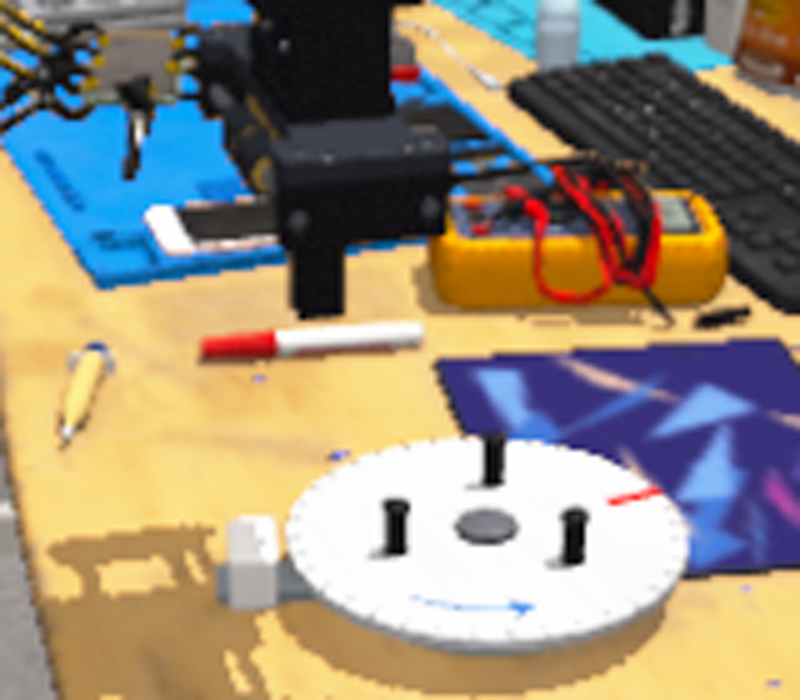

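Run:
```python
from h import *
a=np.linspace(0,2*np.pi,400)
for n,(u,v,w,h,k) in dict(side=(280,175,95,65,8),top=(250,140,105,115,5)).items():
    s=pickle.load(open(f"{n}{1 if n=='side' else 0}.pkl","rb"))
    im=cv2.resize(s["image"][v:v+h,u:u+w,::-1],None,fx=k,fy=k,interpolation=cv2.INTER_CUBIC)
    for c,col in [((.526,.0145),(0,200,0)),((.5225,.0065),(255,0,255))]:
        for r,z in [(.1,.03),(.016,.038)]:
            p=proj(s,np.c_[c[0]+r*np.cos(a),c[1]+r*np.sin(a),0*a+z])
            q=((p-[u,v]+.5)*k-.5).round().astype(int)
            cv2.polylines(im,[q.reshape(-1,1,2)],True,col,1)
    cv2.imwrite(f"pics/ov_{n}.png",im)
```

```text
(no output)
```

View pics/ov_side.png

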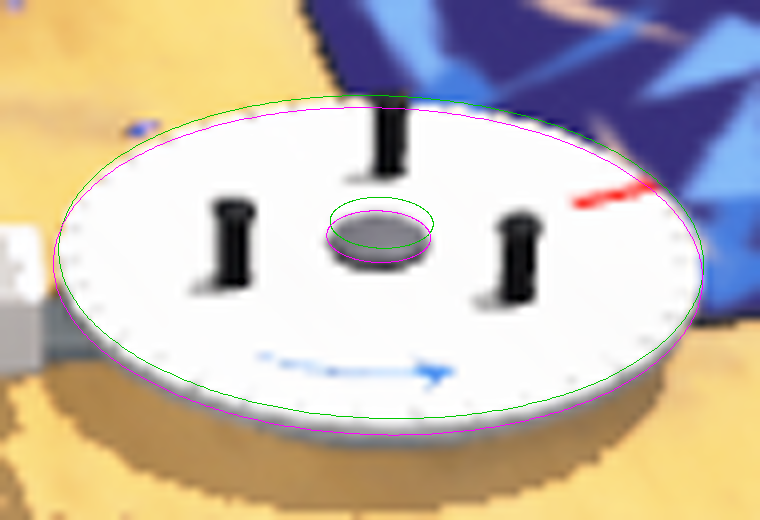

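View pics/ov_top.png

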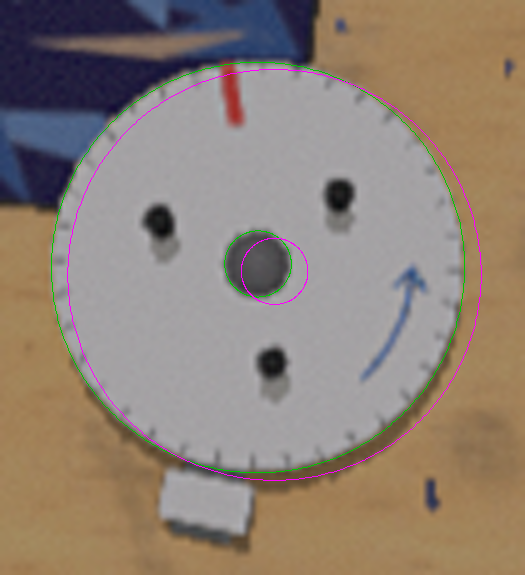

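{"fn": "arm_command", "kwargs": {"commands": [[0,[0,-0.002,0.03],[0,0,0]],[0,[0,-0.002,0.065],[0,0,0]],[0,[0,-0.002,0.095],[0,0,0]],[0,[0,-0.002,0.11],[0,0,0]],[0,[0,-0.002,0.114],[0,0,0]],[0,[0,-0.002,0.116],[0,0,0]],[0,[0,-0.002,0.117],[0,0,0]],[0,[0,-0.002,0.1175],[0,0,0]]]}}

```text
time: 2.45
ee_pos: [0.4453, 0.0315, 0.0342]
eef_rot: [-0.002, 3.14, 0.002]
contact_force: [0.7, 0.0, 0.1]
grip_width: 0.0005
```

Run:
```python
from h import *
from rig import ctrl,snapshot
o=ctrl.get_obs(); go(o,(0.4446,0.029,0.03))
s=snapshot("side"); pickle.dump(s,open("side2.pkl","wb")); crop(s,270,160,105,85,7,"pics/s3.png")
print(proj(s,[o["ee_pos"]]))
```

```text
t 2.45 pos [0.4453 0.0315 0.0342] shift [ 0.0007 -0.0025  0.0042] turn [0.06 0.11 0.06] F [0.7 0.  0.1] w 0.0004979186503718167
[[293.94896267 204.47723016]]
```

View pics/s3.png

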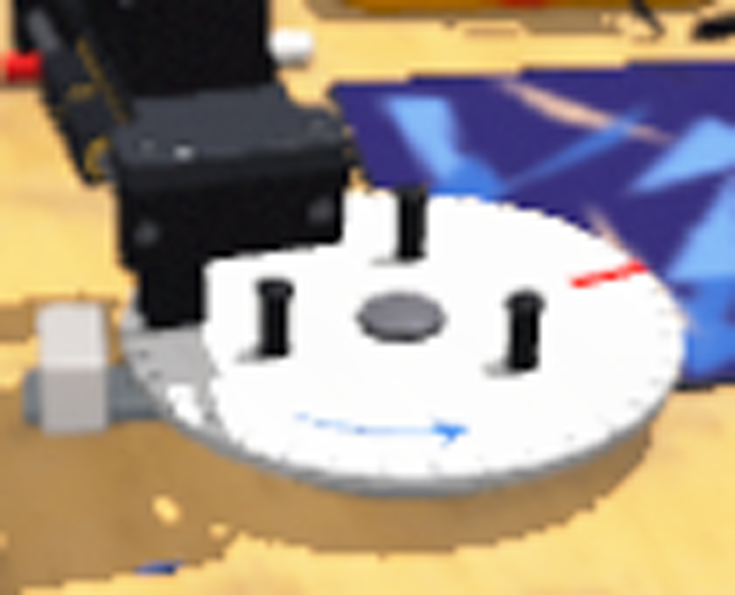

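{"fn": "arm_command", "kwargs": {"commands": [[0,[0,-0.001,0.0],[0,0,0]],[0,[0,-0.001,0.001],[0,0,0]],[0,[0,-0.001,0.001],[0,0,0]]]}}

```text
time: 2.75
ee_pos: [0.4446, 0.0297, 0.0324]
eef_rot: [-0.0, 3.141, 0.001]
contact_force: [-0.1, 0.3, -0.7]
grip_width: 0.0005
```

{"fn": "arm_command", "kwargs": {"commands": [[0,[0,0,0.001],[0,0,0]],[0,[0,0,0.001],[0,0,0]]]}}

```text
time: 2.92
ee_pos: [0.4444, 0.0297, 0.031]
eef_rot: [-0.0, 3.142, 0.0]
contact_force: [-0.2, -0.3, 0.3]
grip_width: 0.0004
```

{"fn": "arm_command", "kwargs": {"commands": [[0,[0,0,0.001],[0,0,0]],[0,[0,0,0.001],[0,0,0]]]}}

```text
time: 3.08
ee_pos: [0.4445, 0.0299, 0.0304]
eef_rot: [0.0, -3.142, -0.001]
contact_force: [-1.6, 0.3, 6.5]
grip_width: 0.0007
```

{"fn": "arm_command", "kwargs": {"commands": [[0,[0,0,-0.005],[0,0,0]],[0,[-0.01,0.0,-0.012],[0,0,0]],[0,[-0.025,0.001,-0.013],[0,0,0]],[0,[-0.034,0.001,-0.013],[0,0,0]],[0,[-0.034,0.001,-0.013],[0,0,0]]]}}

```text
time: 3.5
ee_pos: [0.48, 0.0307, 0.0433]
eef_rot: [-0.001, 3.14, -0.001]
contact_force: [-0.2, -0.1, 0.4]
grip_width: 0.0003
```

Run:
```python
from h import *
from rig import ctrl,snapshot
o=ctrl.get_obs(); go(o,(0.4785,0.031,0.043))
s=snapshot("side"); pickle.dump(s,open("side3.pkl","wb")); crop(s,270,160,105,85,7,"pics/s4.png")
```

```text
t 3.5 pos [0.48   0.0307 0.0433] shift [0.0015 0.0003 0.0003] turn [-0.02  0.08  0.02] F [-0.2 -0.1  0.4] w 0.0003200097606462837
```

View pics/s4.png

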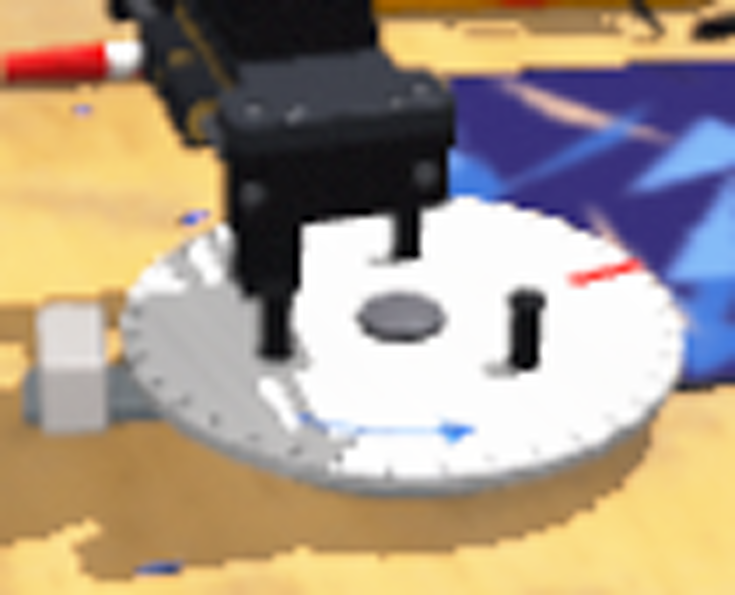

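{"fn": "arm_command", "kwargs": {"commands": [[0,[0,-0.003,0],[0,0,0]],[0,[0,-0.01,0],[0,0,0]],[0,[0,-0.021,0],[0,0,0]],[0,[0,-0.038,0],[0,0,0]],[0,[0,-0.057,0],[0,0,0]],[0,[0.004,-0.076,-0.01],[0,0,0]],[0,[0.01,-0.09,-0.026],[0,0,0]],[0,[0.018,-0.098,-0.036],[0,0,0]]]}}

```text
time: 4.22
ee_pos: [0.4598, -0.0706, 0.0798]
eef_rot: [0.005, 3.141, -0.001]
contact_force: [-0.6, 0.3, 0.3]
grip_width: 0.0007
```

```bash
cat > look.py <<'E'
import sys
from h import *
from rig import ctrl,snapshot
t=sys.argv[1]
o=ctrl.get_obs(); go(o,(0.4446,0.029,0.035))
s=snapshot("side"); pickle.dump((o["time"],s),open(f"L{t}.pkl","wb")); crop(s,270,160,105,85,7,f"pics/L{t}.png")
# red mark
im=s["image"].astype(int)
H=np.array([.5245,.012])
v,u=np.mgrid[170:245,275:385]
m=(im[170:245,275:385,0]-np.maximum(im[170:245,275:385,1],im[170:245,275:385,2])>60)
pts=[]
for uu,vv in zip(u[m],v[m]):
    p=ray(s,uu,vv,.03)[:2]-H
    if .068<np.hypot(*p)<.106: pts.append(p)
if pts:
    c=np.mean(pts,0); print("mark n",len(pts),"r",np.hypot(*c),"wheel deg (mod 360)",(np.degrees(np.arctan2(c[1],c[0]))-168.5)%360)
else: print("no mark")
E
python3 look.py 1
```

```text
t 4.2167 pos [ 0.4598 -0.0706  0.0798] shift [0.0155 0.0995 0.0448] turn [-0.04  0.01 -0.17] F [-0.6  0.3  0.3] w 0.0007022824124454084
mark n 18 r 0.08511970743428005 wheel deg (mod 360) 349.7465642879322
```

View pics/L1.png

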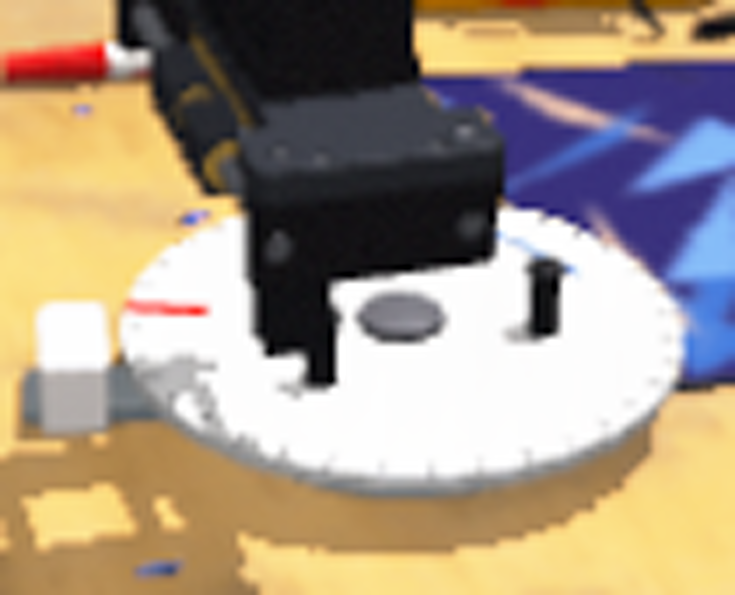

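{"fn": "arm_command", "kwargs": {"commands": [[0,[0.009,0.015,0],[0,0,0]],[0,[0.015,0.045,0.006],[0,0,0]],[0,[0.016,0.075,0.022],[0,0,0]],[0,[0.016,0.092,0.036],[0,0,0]],[0,[0.016,0.097,0.0425],[0,0,0]]]}}

```text
time: 4.68
ee_pos: [0.4431, 0.0322, 0.0349]
eef_rot: [0.006, -3.14, -0.001]
contact_force: [-1.0, 0.2, -0.0]
grip_width: 0.0001
```

```bash
python3 look.py 2
```

```text
t 4.6833 pos [0.4431 0.0322 0.0349] shift [-0.0015 -0.0032 -0.0001] turn [ 0.03 -0.1   0.22] F [-1.   0.2 -0. ] w 0.00013478112370899882
mark n 21 r 0.08399455063591882 wheel deg (mod 360) 127.1589071429301
```

View pics/L2.png

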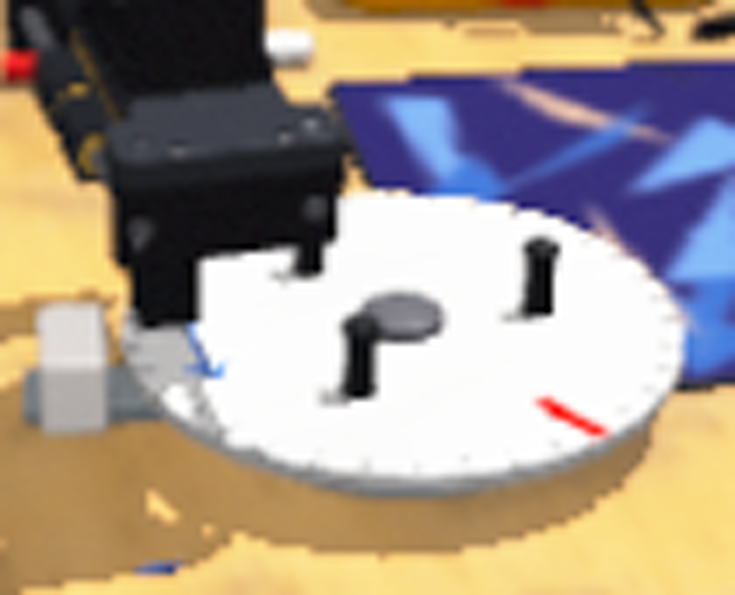

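{"fn": "arm_command", "kwargs": {"commands": [[0,[0,0,0.001],[0,0,0]],[0,[0,0,0.0015],[0,0,0]],[0,[0,0,0.002],[0,0,0]]]}}

```text
time: 4.98
ee_pos: [0.4448, 0.0283, 0.035]
eef_rot: [0.003, 3.141, -0.0]
contact_force: [0.5, 0.1, 0.3]
grip_width: 0.0006
```

```bash
python3 look.py 3
```

```text
t 4.9833 pos [0.4448 0.0283 0.035 ] shift [ 0.0002  0.0007 -0.    ] turn [-0.    0.04 -0.1 ] F [0.5 0.1 0.3] w 0.0005726686612058443
mark n 17 r 0.085493785857667 wheel deg (mod 360) 205.20215592094175
```

{"fn": "arm_command", "kwargs": {"commands": [[0,[0,0,0],[0,0,0]],[0,[0,0,0.0],[0,0,0]]]}}

```text
time: 5.2
ee_pos: [0.4447, 0.0292, 0.0349]
eef_rot: [0.001, 3.141, 0.0]
contact_force: [0.6, -0.2, -0.7]
grip_width: 0.0007
```

```bash
python3 look.py 4
cat > ang.py <<'E'
import sys
from h import *
H=np.array([.5245,.012])
def ang(s,u,v): p=ray(s,u,v,.03)[:2]-H; return np.hypot(*p),(np.degrees(np.arctan2(p[1],p[0]))-168.5)%360
E
python3 - <<'E'
from h import *
from ang import ang
s=pickle.load(open("side1.pkl","rb"))
print("initial, side:",ang(s,280+(615-3.5)/8,175+(195-3.5)/8))
E
```

```text
t 5.2 pos [0.4447 0.0292 0.0349] shift [ 0.0001 -0.0002 -0.0001] turn [ 0.02  0.04 -0.04] F [ 0.6 -0.2 -0.7] w 0.0006636634761388786
mark n 17 r 0.08586256042218557 wheel deg (mod 360) 257.25347139760186
initial, side: (np.float64(0.0846256807558168), np.float64(200.61023738892374))
```

View pics/L4.png

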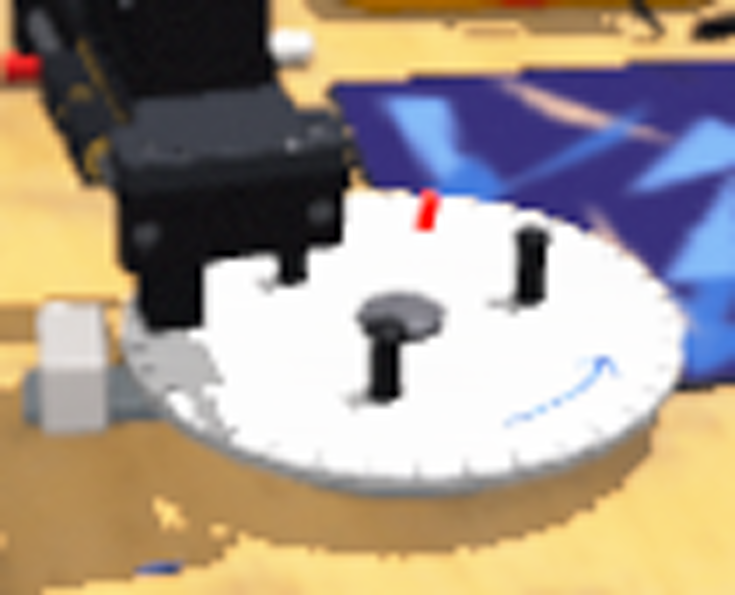

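```bash
cat > fit.py <<'E'
import numpy as np
from scipy.optimize import least_squares
from scipy.integrate import solve_ivp
def sim(p,ts,D):
    th0,w0,c,k=p
    f=lambda t,y:[y[1],-(c*y[1]+k) if y[1]>0 else 0]
    return solve_ivp(f,(D[0,0],ts[-1]),[th0,w0],t_eval=ts,max_step=.02).y
def run(D):
    D=np.array(D,float); D[:,1]=np.radians(D[:,1])
    for n,fr in [("visc",lambda q:(q[0],q[1],q[2],0)),("coul",lambda q:(q[0],q[1],0,q[2])),("half",lambda q:(q[0],q[1],q[2],q[2]*4.))]:
        r=least_squares(lambda q:sim(fr(q),D[:,0],D)[0]-D[:,1],[D[0,1],5.5,.3])
        ts=np.arange(D[0,0],D[0,0]+8,.005); y=sim(fr(r.x),ts,D)
        print(n,r.x.round(3),"res deg",np.degrees(r.fun).round(2),end=" ")
        for P in (720,1080):
            i=np.argmax(y[0]>np.radians(P)); print(P,(ts[i].round(3),y[1][i].round(2)) if i else "not reached, max %.0f"%np.degrees(y[0].max()),end=" ")
        print()
E
python3 - <<'E'
from fit import run
run([[4.2167,349.75],[4.6833,487.16],[4.9833,565.2],[5.2,617.25]])
E
```

```text
visc [6.104 5.529 0.318] res deg [ 0.01 -0.04  0.05 -0.03] 720 (np.float64(5.682), np.float64(3.47)) 1080 (np.float64(8.377), np.float64(1.47)) 
coul [6.105 5.484 1.502] res deg [ 0.03 -0.13  0.19 -0.08] 720 (np.float64(5.697), np.float64(3.26)) 1080 not reached, max 924 
half [6.105 5.509 0.172] res deg [ 0.01 -0.08  0.11 -0.05] 720 (np.float64(5.687), np.float64(3.38)) 1080 not reached, max 1030
```

{"fn": "arm_command", "kwargs": {"commands": [[0,[0,0,0.0005],[0,0,0]],[0,[0,0,0.001],[0,0,0]],[0,[0,0,0.0015],[0,0,0]],[0,[0,0,0.0018],[0,0,0]],[0,[0,0,0.0046],[0,0,0]],[0,[0,0,0.0055],[0,0,0]],[0,[0,0,0.0055],[0,0,0]]]}}

```text
time: 5.83
ee_pos: [0.4448, 0.0304, 0.0303]
eef_rot: [-0.001, 3.142, 0.003]
contact_force: [-8.5, 0.9, 24.3]
grip_width: 0.0003
```

```bash
python3 look.py 5
python3 - <<'E'
from rig import snapshot
import cv2
s=snapshot("top"); cv2.imwrite("pics/t5.png",cv2.resize(s["image"][140:260,240:360,::-1],None,fx=5,fy=5,interpolation=cv2.INTER_CUBIC))
E
```

```text
t 5.8333 pos [0.4448 0.0304 0.0303] shift [ 0.0002 -0.0014 -0.0047] turn [0.09 0.   0.02] F [-8.5  0.9 24.3] w 0.00027948215188630936
mark n 5 r 0.096786752893075 wheel deg (mod 360) 356.4690486938889
```

View pics/L5.png

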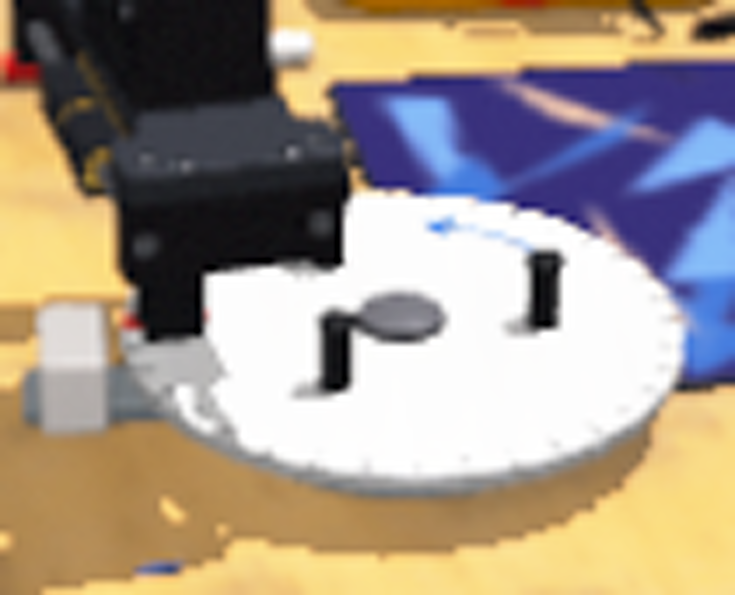

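View pics/t5.png

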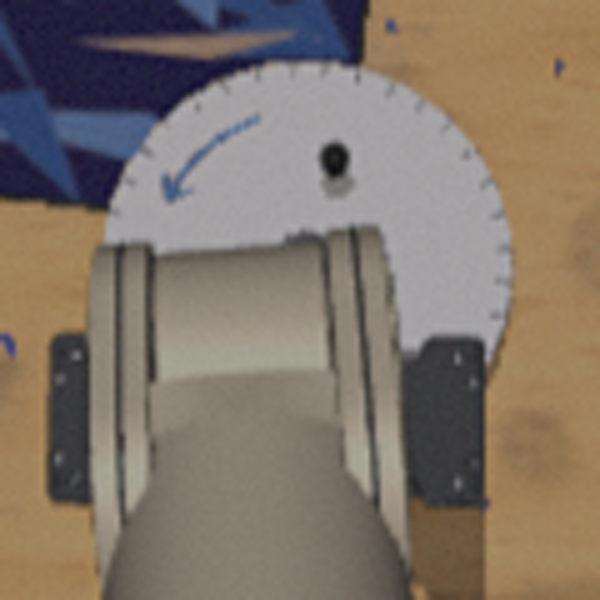

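{"fn": "arm_command", "kwargs": {"commands": [[0,[0,0,0],[0,0,0]],[0,[0,0,0],[0,0,0]]]}}

```text
time: 6.1
ee_pos: [0.4448, 0.0304, 0.0303]
eef_rot: [-0.001, 3.141, 0.003]
contact_force: [-8.2, 1.4, 25.0]
grip_width: 0.0006
```

```bash
python3 look.py 6
python3 - <<'E'
from h import *
s=pickle.load(open("top0.pkl","rb")); s6=pickle.load(open("L6.pkl","rb"))[1]
p=ray(s,240+(334-2)/5,140+(155-2)/5,.06)[:2]-[.526,.0145]
print("post0 top",np.hypot(*p),np.degrees(np.arctan2(p[1],p[0]))+180-168.5)
for q in [(545,257),(336,318)]:
    p=ray(s6,270+(q[0]-3)/7,160+(q[1]-3)/7,.06)[:2]-[.5245,.012]
    print("post side",np.hypot(*p),np.degrees(np.arctan2(p[1],p[0]))+180-168.5)
p=np.array([ray(s,*t,.03)[:2] for t in ()])
E
```

```text
t 6.1 pos [0.4448 0.0304 0.0303] shift [ 0.0002 -0.0014 -0.0047] turn [0.09 0.02 0.02] F [-8.2  1.4 25. ] w 0.0005728105994120716
mark n 5 r 0.096786752893075 wheel deg (mod 360) 356.4690486938889
post0 top 0.05073022878047785 -2.411414678499767
post side 0.04962275257583695 -10.396201780760379
post side 0.05483692857627326 -120.54671410418189
```

```bash
python3 -c "
from rig import workorder
print(workorder.hand_in())"
```

```text
the job is handed in; nothing more can be done
None
```

The wheel is stopped with the red mark facing the white block, and the closed fingertip is still pressing on its face there. I handed the job in at 6.1 s.

- **Flick:** I pushed the post opposite the mark counter-clockwise and lifted the finger away. The wheel left at roughly 6 rad/s and was doing about 5.5 rad/s just before the mark first passed the block.
- **Braking:** On the second time round, with the wheel at about 3.4 rad/s, I lowered the fingertip onto the rim beside the block. I touched nothing on the wheel between the first pass and this. Before the flick I touched the face lightly once, in the same place, to find its height.

**Last checks:**
- Two pictures 0.27 s apart show the wheel standing still, with the finger pressing at about 25 N.
- The visible part of the mark put it about 3.5° (6 mm) short of the block's centre line. The post in the top view gave 2.4° short. Both are within the 18 mm allowed.
- The posts in the side view disagreed: one gave 10° (about 16 mm) short and the other 0.5°. I gave these less weight because that view is at a shallow angle and measures position along its line of sight poorly. The 10° reading would still be just inside the limit.
- The paths I chose kept clear of the loose things around the wheel, and those in the last pictures look unmoved. I did not measure their positions again.

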